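Take the battery pack out of the push-push dock and park the cradle

ROBOT

A 6-joint arm with a two-finger parallel gripper is mounted at the origin on the work surface. World frame = base frame: x ahead of the robot, y to its left, z up, the work surface at z = 0. Lengths are in mm, angles in rad, forces in N, time in s.
With the tool pointing down it reaches from about 350 to 800 mm from the base axis. Payload 7.3 kg.
Tool frame: the origin (TCP) lies midway between the tips of the shut fingers; the grasp point (between the pads) lies 19 mm behind it; z points along the fingers, y is the line along which they close (so a half turn about z gives the same grasp; the last joint's range is limited). The gripper opens to 85 mm and grips with 20 to 120 N. Pads are 22 mm wide; open, the fingers measure 114 mm over their backs; the gripper's body (76 mm by 85 mm) begins 54 mm behind the grasp point. The pads swing forward as they close: fully open they stand 13 mm farther back than shut.
Start: joints at [1.082, 0.342, 1.524, -0, 1.275, -0.146], TCP at [176.452, 494.479, 231.322] pointing down, gripper open.
Joint ranges: [-2.53, 2.53], [-0.77, 2.02], [0.04, 2.7], [-1, 4.14], [0.28, 2.66], [-3.11, 3.11]. Speed limits (rad/s): [2.57, 2.57, 3.14, 3.14, 3.14, 3.14].

INTERFACE

Orientations are given as a rotation vector (axis times angle).
In Python, from rig import manip gives the robot as it stands.
- The arm moves only by the tool step_arm, never from a script. Its argument "moves" is a list of rows, each a list of 7 numbers: the shift along the world's x, y, z normalised to -1 to 1, where 1 is 100 mm, then the turn, a rotation vector about the world's x, y, z normalised to -1 to 1, where 1 is 60 degrees, then the finger opening in mm, from 0 to 85.4. A call has 1 to 12 rows; each row is the pose to reach, as a shift and turn from the pose commanded when the call began; what a row does not reach only later rows make up. A row lasts 1/8 s, in which the tool goes at most 62.5 mm and 10.7 degrees, less where a joint would pass 70% of its speed; a pose out of reach is approached as far as the arm can. A call with a number of a shift or a turn outside -1 to 1 is refused whole. A call with a gripper value outside its range is refused whole. The fingers move at their own pace and stop on an object; "force" is the grip in N (left out, the last holds). Time passes only in rows, so rows that repeat a pose let the fingers close. It gives the time, the measured TCP pose, the force, the opening and the grip force at its end, in the units of the state.
- manip.sense(): the state, without advancing time (a new reading comes with each control period).
- manip.camera(name): name is "scene" or "top" or "wrist"; returns a dict with "img" (420x560x3 uint8, red, green, blue), "fx", "fy", "cx", "cy" (pixels), "rvec" (rotation vector, rad) and "tvec" (3), from world to camera coordinates, as OpenCV has them. Camera axes: x right, y down, z forward; pixel columns grow to the right and rows downward; lengths in mm; the calibration is good to about 2 mm. The wrist camera is an equidistant fisheye: a pixel r from the principal point sees the ray r / f radians off the axis. A picture is of the moment at which its call begins. There is no depth.
- manip.close_job(): hands the job in; it is judged then, once.
Trained networks look in a picture, given as the dict that the camera call returned (one of the last four; its "shot" number tells which), for a name from the list of things; names that differ only in an ending like _2 or _b are one class to them, and where a whole thing is asked for, a point or a joint stands for the part that bears it (a point fixed in the world has none). Each returns a list of dicts, best first, with "score" (0 to 1); they miss things now and then, are a little off and sometimes report something else, mostly with a low value. They report only what shows in the picture. A call takes as long as a camera call. They do not tell look-alikes from the thing itself.
- manip.look_for(picture, label): "centre" ([column, row] in pixels, amid what is visible of it).
- manip.regions_of(picture, label): "pixels" (420x560 bool, what is visible of it) and "centre" ([column, row] in pixels, amid what is visible of it).
- manip.mark_of(picture, label): "centre" ([column, row] in pixels: a listed point, or the origin of a listed thing).
The state is a dict: "time": time; "joint_pos": joint angles; "joint_velocities": joint speeds; "joint_efforts": joint torques, N m; "tcp_pos": TCP position; "tcp_rot": TCP orientation; "wrist_force": force on the tool from outside, world axes, zero at the start; "moment": the same for the moment, N m; "width": finger opening in mm; "finger_force": force on a finger pad.
Only numpy, scipy, OpenCV 4.12 (cv2) and the standard library are available. Lean on these libraries where they do the work, as an engineer would, in place of code of your own. Each camera call takes 0.05 s, during which the arm holds its last target. There are 200 camera calls.

TASK

The battery pack is latched down in the bench dock. Press it down so that the catch lets go and it rises, lift it out and set it down flat in the shallow metal tray, then press the empty cradle down until it catches and stays down. Press by feel, just far enough for the catch, never hard against its stop, and leave the other tools where they are.

Things in the scene. Friction and masses are not known exactly. Their poses are not given: they have to be found in the camera images.
- dock: Fixed grey bench charging dock with a rectangular well open at the top, 52 x 78 mm inside (x by y of the dock), 12 mm walls (76 x 102 mm outside), rim 60 mm above the bench; behind it (+x of the dock) a lower hump 50 mm long, 40 mm high. Origin: centre of the well, at the bench surface; z up.
- cradle: The dock's sprung push-push cradle: black plate 50 x 76 mm, 5 mm thick, with brass strips, sliding straight up and down in the well and carrying the pack. Origin: centre of its top face; axes as the dock. Up (released) its top is 15 mm below the rim; latched it is 21 to 27 mm lower. The spring pushes up with 6 N when up, 11 N when latched, 12 N at the stop, less the pack's weight, damped by 0.7 N per 10 mm/s.
- cradle_face (a point): Centre of the cradle's top face, the place to press. Pressing about 4 mm past the latched height works the catch: from up, it then stays down when let go; from latched, it rises when let go. Less does nothing. 1 mm further is a stop. These heights differ by up to 2.6 mm either way between docks and are not given: feel for the stop. Over 35 N on the cradle damages it.
- pack: Black battery pack, a block 50 x 76 x 36 mm (x, y, z) with a grey panel on its flat top, 0.26 to 0.42 kg. Origin: centre of its underside, z up. It stands loose on the cradle with 1 mm play in the well, axes as the dock's. Latched, its top is 0 to 5 mm below the rim and cannot be gripped; released, it stands 21 mm out and can be gripped across its 50 mm (x).
- tray: Fixed shallow aluminium tray, open on top, 170 x 150 mm outside (x, y), 17 mm high, 5 mm walls and floor. Origin: centre of its underside, on the bench.
- screwdriver: Bystander: screwdriver 200 mm long lying on the bench, along its x; handle 26 mm thick. Origin under its middle.
- oil: Bystander: small oil bottle standing on the bench, 44 mm across, 110 mm high. Origin: centre of its underside.
- wrench: Bystander: wrench 170 mm long lying on the bench, along its x. Origin under its middle.
Things that resemble listed ones, but are neither listed nor needed, are in the scene too. Leave any red look-alike of the pack alone.

How it is judged:
By the outcome, as a careful person would: the job done as asked, in the order asked, and still so for the second after the job is handed in, with the robot touching nothing.
It also fails if it takes over 54 s, if anything falls off the work surface, if the arm or the gripper's body presses on something with over 40 N, if the wrist force passes 120 N, or if a joint passes its speed limit or range.

## Working session

There is one attempt and no reset: what is moved stays moved. The work goes in short steps, Python scripts to look and compute and a tool call to move; the robot and the scene stay as the last step left them, time stands still between calls to the robot, and variables do not carry over. Pictures are saved under pics/ and viewed, at most 10 in all, crops included, and the job is handed in when it is done.

Besides the shell and the picture viewer there is one more tool, called after ">>>" by a JSON object that holds its "api" and its "payload", one argument or row to a line. step_arm: Moves the arm, as the interface text tells. Scaled input: -1 to 1 covers 100 mm each way for a shift and 60 degrees each way for a turn. Its arguments: {"type":"object","properties":{"moves":{"type":"array","items":{"type":"array","items":{"type":"number"}}},"force":{"type":"number"}},"required":["moves"]}

```bash
mkdir -p pics
cat > h.py <<'E'
import numpy as np, cv2
from rig import manip
def ray(p,uv):
    R=cv2.Rodrigues(np.array(p["rvec"],float))[0]; t=np.array(p["tvec"],float)
    x=(uv[0]-p["cx"])/p["fx"]; y=(uv[1]-p["cy"])/p["fy"]
    if p.get("name")=="wrist":
        r=np.hypot(x,y); d=np.array([x/r*np.sin(r),y/r*np.sin(r),np.cos(r)]) if r>1e-9 else np.array([0,0,1.])
    else: d=np.array([x,y,1.])
    return -R.T@t, R.T@d
def at(p,uv,z):
    c,d=ray(p,uv); return c+d*(z-c[2])/d[2]
def shot(n):
    p=manip.camera(n); p["name"]=n; return p
def save(p,f): cv2.imwrite("pics/"+f,p["img"][:,:,::-1])
E
python3 - <<'E'
from h import *
print(manip.sense())
for n in ("top","scene"):
    p=shot(n); save(p,n+"1.png"); print(n,{k:p[k] for k in p if k!="img"})
    for l in ("dock","cradle","pack","tray","screwdriver","oil","wrench"):
        for m in manip.look_for(p,l)[:3]: print(l,"look",np.round(m["centre"]),round(m["score"],2))
        for m in manip.mark_of(p,l)[:3]: print(l,"mark",np.round(m["centre"],1),round(m["score"],2),np.round(at(p,m["centre"],0)))
E
```

```text
{'time': 0.0, 'joint_pos': array([ 1.08200314e+00,  3.42720062e-01,  1.52505936e+00,  2.26446647e-05,
        1.27539727e+00, -1.46008147e-01]), 'joint_velocities': array([-1.08294451e-03, -6.12914302e-04, -1.27996327e-03,  2.07428978e-04,
       -8.37723681e-04,  5.37968874e-05]), 'joint_efforts': array([-4.48454603e-04, -4.33689308e+01, -2.46004111e+01, -2.59690323e-04,
        8.02477560e-03, -7.32697146e-06]), 'tcp_pos': array([176.23631228, 494.09127908, 230.61256801]), 'tcp_rot': array([-5.35735421e-01, -3.09505269e+00,  2.35290586e-03]), 'wrist_force': array([-0.14801907,  0.18464714,  0.4438079 ]), 'moment': array([-0.03000195, -0.04310481, -0.01707318]), 'finger_force': 0.0, 'width': 85.40464468851998}
top {'fx': 532.120757158407, 'fy': 532.120757158407, 'cx': 270.6296493535948, 'cy': 213.5188309812868, 'rvec': array([ 2.14484994, -2.14207389,  0.1435544 ]), 'tvec': array([ 72.1963252 , 514.78004501, 960.45338589]), 'shot': 1, 'name': 'top'}
dock look [201. 191.] 0.94
dock mark [198.  212.3] 0.74 [522. 215.   0.]
pack look [193. 208.] 0.93
pack look [121. 245.] 0.79
pack loo
[... 684 characters left out ...]
scene'}
dock look [342. 216.] 0.58
dock mark [337.3 212.9] 0.88 [523. 222.   0.]
dock mark [256. 240.] 0.7 [561.   3.   0.]
cradle mark [260.6 277.5] 0.71 [675. -15.   0.]
pack look [341. 197.] 0.88
pack look [407. 213.] 0.82
pack look [321. 174.] 0.81
pack mark [336.3 206.1] 0.82 [497. 230.   0.]
pack mark [319.2 177.7] 0.74 [371. 229.   0.]
pack mark [407.2 217.9] 0.65 [588. 384.   0.]
tray look [160. 241.] 0.8
tray mark [160.8 240.5] 0.96 [ 503. -211.    0.]
screwdriver look [257. 290.] 0.61
screwdriver mark [262.4 276.4] 0.58 [673. -11.   0.]
oil look [251. 190.] 0.78
oil mark [252.8 201. ] 0.98 [420.  29.   0.]
wrench look [253. 242.] 0.82
wrench mark [251.7 239. ] 0.84 [555.  -6.   0.]
```

View pics/top1.png

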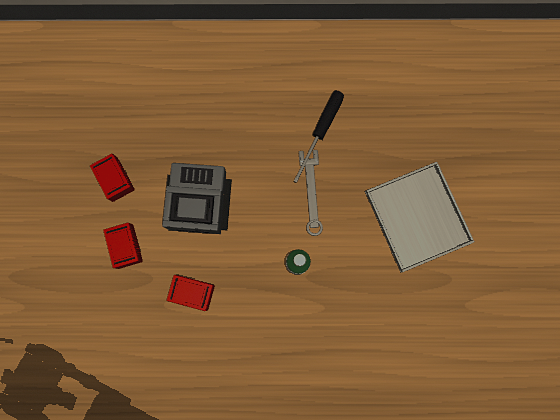

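View pics/scene1.png

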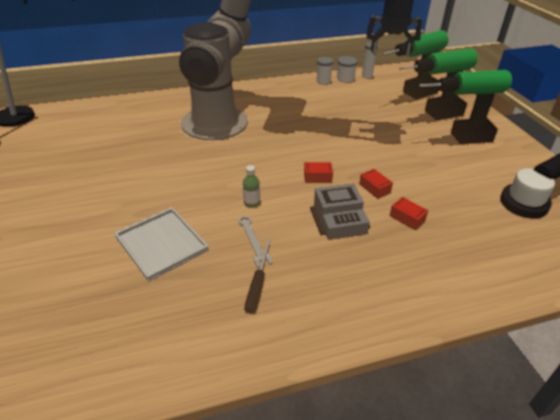

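The top view shows four candidates for the pack: the black one in the dock at (193,208), and red look-alikes at (121,245), (190,292) and (111,176). I choose the black one. The tray is at (419,216). A close crop will confirm the choice.

Run:
```python
from h import *
p=shot("top")
c=p["img"][150:250,140:260]; cv2.imwrite("pics/crop1.png",cv2.resize(c,None,fx=5,fy=5,interpolation=cv2.INTER_CUBIC)[:,:,::-1])
for l,z in (("pack",57),("tray",17),("dock",60)):
    for m in manip.regions_of(p,l)[:3]:
        cn=max(cv2.findContours(m["pixels"].astype(np.uint8),0,2)[0],key=cv2.contourArea)
        w=np.array([at(p,q[0],z)[:2] for q in cn],np.float32)
        print(l,round(m["score"],2),m["centre"],cv2.minAreaRect(w), np.round(cv2.boxPoints(cv2.minAreaRect(w))).tolist())
```

```text
pack 0.97 [119.2, 244.2] ((453.947509765625, 343.1529541015625), (77.48558807373047, 55.249961853027344), 16.494266510009766) [[409.0, 359.0], [425.0, 306.0], [499.0, 328.0], [483.0, 381.0]]
pack 0.75 [192.3, 293.6] ((367.4267272949219, 217.56640625), (80.66436767578125, 51.481201171875), 75.44782257080078) [[332.0, 185.0], [382.0, 172.0], [402.0, 250.0], [353.0, 263.0]]
pack 0.64 [192.8, 206.0] ((521.988037109375, 219.32717895507812), (81.85314178466797, 54.527652740478516), 85.32879638671875) [[491.0, 181.0], [546.0, 176.0], [552.0, 258.0], [498.0, 262.0]]
tray 0.88 [418.9, 217.6] ((513.0892944335938, -209.43289184570312), (171.17933654785156, 155.09718322753906), 22.32114028930664) [[404.0, -170.0], [463.0, -314.0], [622.0, -249.0], [563.0, -105.0]]
dock 0.65 [199.4, 189.4] ((540.6336059570312, 208.5144500732422), (120.33946228027344, 126.66458129882812), 85.50096130371094) [[473.0, 153.0], [599.0, 144.0], [608.0, 264.0], [482.0, 273.0]]
```

View pics/crop1.png

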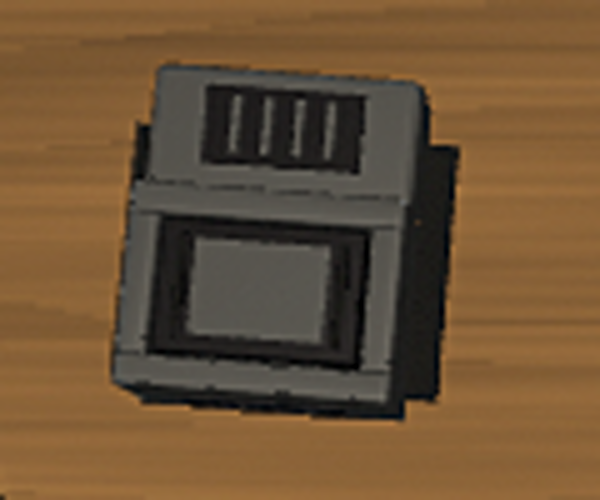

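The crop confirms a black pack with a grey panel in the dock at (193,208), with the hump towards +x. I'm moving above it.

>>> {"api": "step_arm", "payload": {
  "moves": [
    [1, -0.8, 0, 0, 0, -0.33, 0],
    [1, -0.8, 0, 0, 0, -0.33, 0],
    [1, -0.8, 0, 0, 0, -0.33, 0]
  ],
  "force": 40
}}

```text
time: 2.08
tcp_pos: [279.2, 412.3, 231.4]
tcp_rot: [1.069, 2.953, -0.0]
wrist_force: [-0.7, 1.3, 0.9]
width: 32.0
finger_force: 0.0
```

>>> {"api": "step_arm", "payload": {
  "moves": [
    [1, -0.8, 0, 0, 0, -0.33, 0],
    [1, -0.8, 0, 0, 0, -0.33, 0],
    [1, -0.8, 0, 0, 0, -0.33, 0]
  ]
}}

```text
time: 2.45
tcp_pos: [378.7, 332.8, 231.2]
tcp_rot: [1.559, 2.727, 0.0]
wrist_force: [-0.4, 0.2, -1.1]
width: -0.2
finger_force: 0.0
```

>>> {"api": "step_arm", "payload": {
  "moves": [
    [1, -0.8, 0, 0, 0, -0.33, 0],
    [1, -0.8, 0, 0, 0, -0.33, 0],
    [1, -0.8, 0, 0, 0, -0.33, 0]
  ]
}}

```text
time: 2.82
tcp_pos: [478.2, 253.4, 230.9]
tcp_rot: [2.002, 2.421, 0.0]
wrist_force: [-1.4, 0.9, -0.2]
width: -0.2
finger_force: 0.0
```

>>> {"api": "step_arm", "payload": {
  "moves": [
    [0.45, -0.35, 0, 0, 0, -0.26, 0],
    [0.45, -0.35, 0, 0, 0, -0.26, 0],
    [0.45, -0.35, 0, 0, 0, -0.26, 0],
    [0.45, -0.35, 0, 0, 0, -0.26, 0]
  ]
}}

```text
time: 3.32
tcp_pos: [520.4, 221.0, 231.4]
tcp_rot: [-2.304, -2.135, -0.0]
wrist_force: [1.0, -0.3, 0.2]
width: -0.2
finger_force: 0.0
```

Run:
```python
from h import *
s=manip.sense(); print(s["time"],s["tcp_pos"],s["tcp_rot"],s["wrist_force"],s["width"],s["joint_pos"])
R=cv2.Rodrigues(s["tcp_rot"])[0]; print("tool y yaw",np.degrees(np.arctan2(R[1,1],R[0,1])))
p=shot("top")  # for calibration
def q(n,pts,z):
    w=np.array([at(p,(140+(u+.5)/5-.5,150+(v+.5)/5-.5),z)[:2] for u,v in pts]); print(n,w.mean(0),cv2.minAreaRect(w.astype(np.float32)))
q("rim",[(112,383),(390,402),(408,200),(133,180)],60)
q("pack",[(158,213),(370,230),(358,368),(148,352)],58)
p=shot("wrist"); save(p,"w1.png")
for l in ("pack","dock"):
    for m in manip.mark_of(p,l)[:2]: print(l,m["score"],m["centre"],at(p,m["centre"],25)[:2])
    for m in manip.regions_of(p,l)[:2]:
        cn=max(cv2.findContours(m["pixels"].astype(np.uint8),0,2)[0],key=cv2.contourArea)
        w=np.array([at(p,c[0],58)[:2] for c in cn],np.float32); print(l,"reg",m["score"],m["centre"],cv2.minAreaRect(w))
```

```text
3.325 [520.40648795 220.96653368 231.41056967] [-2.30426680e+00 -2.13483810e+00 -4.77979309e-05] [ 1.03971499 -0.25867816  0.19911336] -0.18947027620447968 [2.65789418e-01 4.16320882e-01 1.41004539e+00 3.68162366e-04
 1.31537818e+00 3.41993960e-01]
tool y yaw -4.371527482716725
rim [522.01987848 217.55583594] ((521.9486083984375, 217.54940795898438), (102.1185302734375, 75.7413330078125), 85.88285064697266)
pack [522.40426187 218.6978383 ] ((522.5291137695312, 219.02822875976562), (79.18052673339844, 51.84129333496094), 85.6678466796875)
pack 0.82 [326.5, 30.5] [583.01943048 375.67603111]
pack 0.79 [279.7, 180.3] [521.12328251 214.21008217]
pack reg 0.94 [211.2, 59.2] ((463.6324768066406, 348.7742919921875), (72.00596618652344, 50.13414764404297), 17.478408813476562)
pack reg 0.88 [153.8, 181.2] ((385.7972106933594, 229.39315795898438), (78.15982055664062, 55.866641998291016), 76.65571594238281)
dock reg 0.66 [317.7, 168.8] ((546.4932250976562, 224.3032684326172), (118.11610412597656, 121.90141296386719), 85.60030364990234)
```

View pics/w1.png

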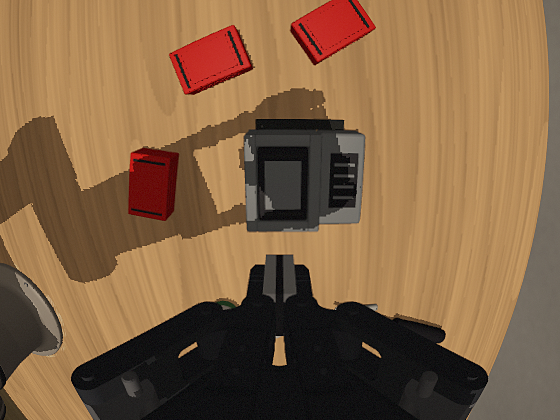

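The wrist view shows the pack in the well at about (283,183). Projected, that agrees with the top estimate: centre (522,218), yaw -4.3°. I'm descending to feel for contact.

>>> {"api": "step_arm", "payload": {
  "moves": [
    [0.016, -0.03, -0.5, 0, 0, 0, 0],
    [0.016, -0.03, -1, 0, 0, 0, 0],
    [0.016, -0.03, -1, 0, 0, 0, 0]
  ]
}}

```text
time: 4.0
tcp_pos: [520.6, 215.8, 128.2]
tcp_rot: [-2.307, -2.127, 0.011]
wrist_force: [-0.5, 0.6, 0.7]
width: -0.3
finger_force: 0.0
```

>>> {"api": "step_arm", "payload": {
  "moves": [
    [0, 0, -0.4, 0, 0, 0, 0],
    [0, 0, -0.65, 0, 0, 0, 0],
    [0, 0, -0.65, 0, 0, 0, 0],
    [0, 0, -0.65, 0, 0, 0, 0]
  ]
}}

```text
time: 4.5
tcp_pos: [524.6, 216.9, 68.7]
tcp_rot: [2.308, 2.129, 0.005]
wrist_force: [0.6, -0.0, 0.6]
width: 0.1
finger_force: 0.0
```

>>> {"api": "step_arm", "payload": {
  "moves": [
    [0, 0, -0.02, 0, 0, 0, 0],
    [0, 0, -0.04, 0, 0, 0, 0],
    [0, 0, -0.06, 0, 0, 0, 0],
    [0, 0, -0.06, 0, 0, 0, 0]
  ]
}}

```text
time: 5.0
tcp_pos: [522.9, 216.5, 60.2]
tcp_rot: [-2.309, -2.13, 0.0]
wrist_force: [-0.1, -0.3, -0.1]
width: 0.3
finger_force: 0.0
```

>>> {"api": "step_arm", "payload": {
  "moves": [
    [0, 0, -0.01, 0, 0, 0, 0],
    [0, 0, -0.02, 0, 0, 0, 0],
    [0, 0, -0.02, 0, 0, 0, 0]
  ]
}}

```text
time: 5.38
tcp_pos: [523.0, 216.5, 58.9]
tcp_rot: [2.309, 2.13, 0.0]
wrist_force: [-2.2, 0.5, 7.0]
width: -0.0
finger_force: 3.1
```

>>> {"api": "step_arm", "payload": {
  "moves": [
    [0, 0, -0.01, 0, 0, 0, 0],
    [0, 0, -0.02, 0, 0, 0, 0],
    [0, 0, -0.02, 0, 0, 0, 0]
  ]
}}

```text
time: 5.75
tcp_pos: [523.0, 216.5, 57.0]
tcp_rot: [2.309, 2.13, 0.0]
wrist_force: [-2.1, -0.2, 6.3]
width: 0.3
finger_force: 3.3
```

>>> {"api": "step_arm", "payload": {
  "moves": [
    [0, 0, -0.01, 0, 0, 0, 0],
    [0, 0, -0.01, 0, 0, 0, 0]
  ]
}}

```text
time: 6.0
tcp_pos: [523.0, 216.5, 56.0]
tcp_rot: [2.309, 2.13, 0.0]
wrist_force: [-2.6, -0.3, 6.8]
width: -0.1
finger_force: 3.4
```

>>> {"api": "step_arm", "payload": {
  "moves": [
    [0, 0, -0.006, 0, 0, 0, 0],
    [0, 0, -0.006, 0, 0, 0, 0]
  ]
}}

```text
time: 6.25
tcp_pos: [523.0, 216.5, 55.5]
tcp_rot: [2.309, 2.13, 0.0]
wrist_force: [-2.8, -0.8, 6.5]
width: -0.0
finger_force: 3.5
```

>>> {"api": "step_arm", "payload": {
  "moves": [
    [0, 0, -0.005, 0, 0, 0, 0],
    [0, 0, -0.005, 0, 0, 0, 0]
  ]
}}

```text
time: 6.5
tcp_pos: [523.0, 216.5, 55.0]
tcp_rot: [2.309, 2.13, 0.001]
wrist_force: [-2.4, -0.5, 7.9]
width: 0.2
finger_force: 3.5
```

>>> {"api": "step_arm", "payload": {
  "moves": [
    [0, 0, -0.004, 0, 0, 0, 0],
    [0, 0, -0.004, 0, 0, 0, 0]
  ]
}}

```text
time: 6.75
tcp_pos: [523.1, 216.5, 54.6]
tcp_rot: [2.309, 2.13, 0.001]
wrist_force: [-2.0, -0.6, 7.5]
width: -0.3
finger_force: 3.6
```

>>> {"api": "step_arm", "payload": {
  "moves": [
    [0, 0, -0.004, 0, 0, 0, 0],
    [0, 0, -0.004, 0, 0, 0, 0]
  ]
}}

```text
time: 7.0
tcp_pos: [523.0, 216.5, 54.3]
tcp_rot: [2.309, 2.13, 0.001]
wrist_force: [-2.7, -1.2, 8.2]
width: -0.4
finger_force: 3.9
```

>>> {"api": "step_arm", "payload": {
  "moves": [
    [0, 0, -0.004, 0, 0, 0, 0],
    [0, 0, -0.004, 0, 0, 0, 0]
  ]
}}

```text
time: 7.25
tcp_pos: [523.1, 216.5, 54.1]
tcp_rot: [2.309, 2.13, 0.001]
wrist_force: [-2.5, -1.3, 9.7]
width: -0.1
finger_force: 4.8
```

The force rises while travel stalls, so this is the stop, felt gently at about 10 N. I'll let it rise slowly.

>>> {"api": "step_arm", "payload": {
  "moves": [
    [0, 0, 0.03, 0, 0, 0, 0],
    [0, 0, 0.06, 0, 0, 0, 0],
    [0, 0, 0.09, 0, 0, 0, 0],
    [0, 0, 0.12, 0, 0, 0, 0],
    [0, 0, 0.12, 0, 0, 0, 0]
  ]
}}

```text
time: 7.88
tcp_pos: [523.1, 216.5, 65.4]
tcp_rot: [2.309, 2.13, 0.0]
wrist_force: [-0.9, 0.0, 5.2]
width: -0.1
finger_force: 2.7
```

It is following the tool up, so the catch has released. I'm rising clear and opening.

>>> {"api": "step_arm", "payload": {
  "moves": [
    [0, 0, 0.06, 0, 0, 0, 0],
    [0, 0, 0.12, 0, 0, 0, 0],
    [0, 0, 0.18, 0, 0, 0, 0],
    [0, 0, 0.5, 0, 0, 0, 0],
    [0, 0, 0.8, 0, 0, 0, 85],
    [0, 0, 0.8, 0, 0, 0, 85],
    [0, 0, 0.8, 0, 0, 0, 85],
    [0, 0, 0.8, 0, 0, 0, 85],
    [0, 0, 0.8, 0, 0, 0, 85]
  ]
}}

```text
time: 9.0
tcp_pos: [522.6, 216.4, 144.1]
tcp_rot: [-2.309, -2.129, 0.002]
wrist_force: [0.3, -0.4, -0.2]
width: 84.8
finger_force: 0.0
```

Run:
```python
from h import *
s=manip.sense(); print(s["time"],s["tcp_pos"],s["wrist_force"],s["width"])
p=shot("wrist"); save(p,"w2.png")
```

```text
9.0 [522.63981965 216.35547287 144.11630856] [ 0.33687656 -0.39721699 -0.23654074] 84.83690422705821
```

View pics/w2.png

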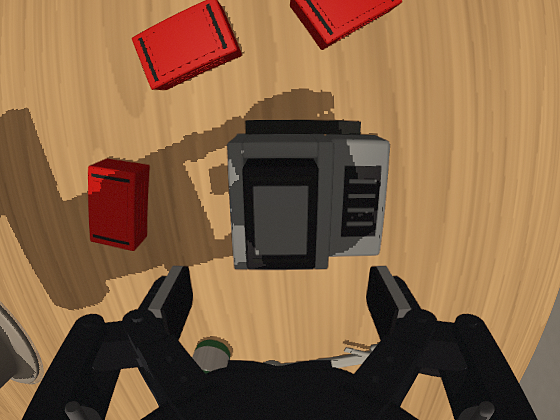

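The pack stands proud of the rim, panel at (280,220), midway between the open fingers. I'm descending to grip it.

>>> {"api": "step_arm", "payload": {
  "moves": [
    [-0.003, 0.015, -0.4, 0, 0, 0, 85],
    [-0.003, 0.015, -0.7, 0, 0, 0, 85],
    [-0.003, 0.015, -0.8, 0, 0, 0, 85],
    [-0.003, 0.015, -0.86, 0, 0, 0, 70],
    [-0.003, 0.015, -0.86, 0, 0, 0, 60],
    [-0.003, 0.015, -0.86, 0, 0, 0, 55],
    [-0.003, 0.015, -0.86, 0, 0, 0, 50]
  ],
  "force": 50
}}

```text
time: 9.93
tcp_pos: [523.5, 218.1, 60.0]
tcp_rot: [2.309, 2.129, 0.003]
wrist_force: [1.4, -0.1, 2.6]
width: 50.1
finger_force: 2.0
```

>>> {"api": "step_arm", "payload": {
  "moves": [
    [0, 0, 0, 0, 0, 0, 40],
    [0, 0, 0, 0, 0, 0, 40],
    [0, 0, 0, 0, 0, 0, 40]
  ]
}}

```text
time: 10.3
tcp_pos: [523.5, 218.1, 59.4]
tcp_rot: [2.309, 2.129, 0.003]
wrist_force: [2.0, 0.3, 2.2]
width: 48.7
finger_force: 52.9
```

>>> {"api": "step_arm", "payload": {
  "moves": [
    [0, 0, 0.08, 0, 0, 0, 40],
    [0, 0, 0.2, 0, 0, 0, 40],
    [0, 0, 0.4, 0, 0, 0, 40],
    [0, 0, 0.7, 0, 0, 0, 40],
    [0, 0, 1, 0, 0, 0, 40],
    [0, 0, 1, 0, 0, 0, 40]
  ]
}}

```text
time: 11.05
tcp_pos: [523.1, 218.3, 161.2]
tcp_rot: [2.308, 2.129, 0.005]
wrist_force: [-0.5, -0.1, -4.5]
width: 48.8
finger_force: 54.0
```

>>> {"api": "step_arm", "payload": {
  "moves": [
    [0, 0, 0.3, 0, 0, 0, 40],
    [0, 0, 0.6, 0, 0, 0, 40],
    [0, 0, 0.6, 0, 0, 0, 40]
  ]
}}

```text
time: 11.42
tcp_pos: [522.9, 218.2, 219.5]
tcp_rot: [2.309, 2.129, 0.003]
wrist_force: [1.1, -0.6, -4.1]
width: 49.3
finger_force: 54.2
```

Run:
```python
from h import *
s=manip.sense(); print(s["time"],s["tcp_pos"],s["wrist_force"],s["width"],s["finger_force"])
p=shot("wrist"); save(p,"w3.png")
p=shot("top")
for m in manip.mark_of(p,"cradle_face")[:2]: print(m["score"],m["centre"],at(p,m["centre"],45))
for m in manip.mark_of(p,"tray")[:2]: print(m["score"],m["centre"],at(p,m["centre"],0))
```

```text
11.425 [522.94749831 218.1661681  219.52083875] [ 1.12902732 -0.56832512 -4.06273916] 49.280637970631865 54.19726610183716
0.91 [194.4, 209.4] [521.20501788 214.89426803  45.        ]
0.62 [189.1, 210.9] [518.3724159  224.71937477  45.        ]
0.79 [418.8, 217.7] [ 512.00699521 -213.99106314    0.        ]
```

View pics/w3.png

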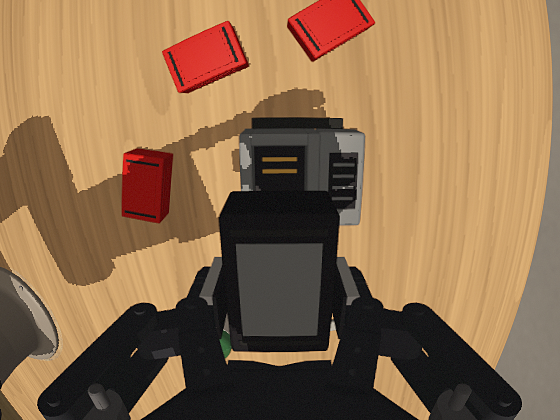

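The pack is held level, with a weight of about 4 N, and the cradle with its brass strips is visible at (280,165). I'm carrying the pack to the tray at about (513,-211).

>>> {"api": "step_arm", "payload": {
  "moves": [
    [0, -0.3, 0, 0, 0, 0, 40],
    [0, -0.7, 0, 0, 0, 0, 40],
    [0, -1, 0, 0, 0, 0, 40]
  ]
}}

```text
time: 12.0
tcp_pos: [521.9, 116.6, 217.4]
tcp_rot: [-2.309, -2.128, 0.004]
wrist_force: [-0.5, -0.1, -2.8]
width: 48.8
finger_force: 54.0
```

>>> {"api": "step_arm", "payload": {
  "moves": [
    [0, -0.5, 0, 0, 0, 0, 40],
    [0, -1, 0, 0, 0, 0, 40]
  ]
}}

```text
time: 12.25
tcp_pos: [521.9, 16.8, 217.5]
tcp_rot: [-2.307, -2.129, 0.003]
wrist_force: [0.4, 0.8, -3.2]
width: 48.8
finger_force: 54.1
```

>>> {"api": "step_arm", "payload": {
  "moves": [
    [0, -0.5, 0, 0, 0, 0, 40],
    [0, -1, 0, 0, 0, 0, 40]
  ]
}}

```text
time: 12.5
tcp_pos: [521.9, -83.4, 217.5]
tcp_rot: [-2.308, -2.128, 0.002]
wrist_force: [1.3, 0.6, -3.2]
width: 48.7
finger_force: 54.1
```

>>> {"api": "step_arm", "payload": {
  "moves": [
    [-0.1, -0.5, 0, 0, 0, 0, 40],
    [-0.1, -1, 0, 0, 0, 0, 40]
  ]
}}

```text
time: 12.75
tcp_pos: [511.5, -183.2, 217.5]
tcp_rot: [-2.308, -2.128, 0.001]
wrist_force: [0.9, -0.2, -2.8]
width: 48.6
finger_force: 54.1
```

>>> {"api": "step_arm", "payload": {
  "moves": [
    [0, -0.2, 0, 0, 0, 0, 40],
    [0, -0.29, 0, 0, 0, 0, 40],
    [0, -0.29, 0, 0, 0, 0, 40],
    [0, -0.29, 0, 0, 0, 0, 40]
  ]
}}

```text
time: 13.25
tcp_pos: [512.8, -209.7, 218.9]
tcp_rot: [-2.308, -2.131, -0.0]
wrist_force: [0.1, 0.6, -3.1]
width: 48.9
finger_force: 54.0
```

>>> {"api": "step_arm", "payload": {
  "moves": [
    [0, 0, -0.4, 0, 0, 0, 40],
    [0, 0, -0.8, 0, 0, 0, 40],
    [0, 0, -1, 0, 0, 0, 40],
    [0, 0, -1, 0, 0, 0, 40]
  ]
}}

```text
time: 13.75
tcp_pos: [512.1, -209.4, 117.8]
tcp_rot: [-2.306, -2.129, 0.001]
wrist_force: [0.5, 0.4, -3.3]
width: 49.1
finger_force: 53.9
```

Run:
```python
from h import *
s=manip.sense(); print(s["time"],s["tcp_pos"],s["tcp_rot"],s["wrist_force"],s["width"],s["finger_force"])
```

```text
13.75 [ 512.08268854 -209.44116198  117.76350229] [-2.30551946e+00 -2.12911502e+00  1.31481382e-03] [ 0.52872813  0.40262407 -3.27810448] 49.072930900998145 53.942171931266785
```

Expected contact is at TCP z≈19.5. I'll go to about 24, then feel down.

>>> {"api": "step_arm", "payload": {
  "moves": [
    [0, 0, -0.4, 0, 0, 0, 40],
    [0, 0, -0.75, 0, 0, 0, 40],
    [0, 0, -0.9, 0, 0, 0, 40],
    [0, 0, -0.94, 0, 0, 0, 40],
    [0, 0, -0.94, 0, 0, 0, 40]
  ]
}}

```text
time: 14.38
tcp_pos: [513.6, -211.4, 26.2]
tcp_rot: [2.308, 2.128, 0.001]
wrist_force: [-0.7, 0.2, -4.0]
width: 49.1
finger_force: 53.9
```

>>> {"api": "step_arm", "payload": {
  "moves": [
    [0, 0, -0.015, 0, 0, 0, 40],
    [0, 0, -0.03, 0, 0, 0, 40],
    [0, 0, -0.03, 0, 0, 0, 40]
  ]
}}

```text
time: 14.75
tcp_pos: [512.8, -211.1, 22.2]
tcp_rot: [2.309, 2.129, 0.0]
wrist_force: [0.1, 0.5, -3.7]
width: 49.1
finger_force: 54.0
```

>>> {"api": "step_arm", "payload": {
  "moves": [
    [0, 0, -0.008, 0, 0, 0, 40],
    [0, 0, -0.016, 0, 0, 0, 40],
    [0, 0, -0.016, 0, 0, 0, 40]
  ]
}}

```text
time: 15.12
tcp_pos: [512.7, -211.0, 20.3]
tcp_rot: [-2.309, -2.13, 0.0]
wrist_force: [-1.1, 0.5, -4.2]
width: 48.8
finger_force: 54.0
```

>>> {"api": "step_arm", "payload": {
  "moves": [
    [0, 0, -0.008, 0, 0, 0, 40],
    [0, 0, -0.008, 0, 0, 0, 40]
  ]
}}

```text
time: 15.38
tcp_pos: [512.8, -211.1, 20.0]
tcp_rot: [2.309, 2.129, 0.0]
wrist_force: [-1.6, 0.4, 1.7]
width: 48.7
finger_force: 54.6
```

It has touched down. I'm releasing and retreating.

>>> {"api": "step_arm", "payload": {
  "moves": [
    [0, 0, 0, 0, 0, 0, 55],
    [0, 0, 0, 0, 0, 0, 70],
    [0, 0, 0, 0, 0, 0, 75],
    [0, 0, 0, 0, 0, 0, 75],
    [0, 0, 0.2, 0, 0, 0, 75],
    [0, 0, 0.6, 0, 0, 0, 75],
    [0, 0, 1, 0, 0, 0, 75],
    [0, 0, 1, 0, 0, 0, 75]
  ]
}}

```text
time: 16.38
tcp_pos: [514.5, -212.0, 122.8]
tcp_rot: [2.305, 2.125, 0.003]
wrist_force: [-0.2, -0.4, 0.1]
width: 74.9
finger_force: 0.0
```

>>> {"api": "step_arm", "payload": {
  "moves": [
    [0, 0, 0.5, 0, 0, 0, 0],
    [0, 0, 1, 0, 0, 0, 0],
    [0, 0, 1, 0, 0, 0, 0]
  ],
  "force": 40
}}

```text
time: 16.75
tcp_pos: [514.3, -211.9, 222.7]
tcp_rot: [2.305, 2.125, 0.003]
wrist_force: [0.7, -0.2, -0.2]
width: 20.6
finger_force: 0.0
```

Run:
```python
from h import *
s=manip.sense(); print(s["time"],s["tcp_pos"],s["wrist_force"],s["width"],s["finger_force"])
p=shot("wrist"); save(p,"w4.png")
```

```text
16.75 [ 514.2656166  -211.87495924  222.6655861 ] [ 0.70062827 -0.17715775 -0.24557455] 20.594217867647046 0.0
```

View pics/w4.png

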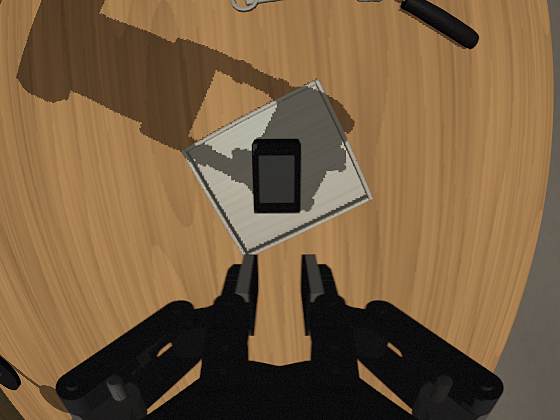

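The pack lies flat in the middle of the tray at (277,178). Next I return to the dock and press the cradle.

>>> {"api": "step_arm", "payload": {
  "moves": [
    [0, 0.4, 0, 0, 0, 0, 0],
    [0, 0.8, 0, 0, 0, 0, 0],
    [0, 1, 0, 0, 0, 0, 0]
  ]
}}

```text
time: 17.18
tcp_pos: [511.8, -109.2, 217.6]
tcp_rot: [-2.306, -2.129, 0.003]
wrist_force: [0.1, -0.0, 0.5]
width: -0.4
finger_force: 0.0
```

>>> {"api": "step_arm", "payload": {
  "moves": [
    [0, 0.5, 0, 0, 0, 0, 0],
    [0, 1, 0, 0, 0, 0, 0]
  ]
}}

```text
time: 17.42
tcp_pos: [512.3, -10.2, 218.3]
tcp_rot: [-2.31, -2.128, 0.002]
wrist_force: [-0.2, -0.2, -0.3]
width: -0.2
finger_force: 0.0
```

>>> {"api": "step_arm", "payload": {
  "moves": [
    [0, 0.5, 0, 0, 0, 0, 0],
    [0, 1, 0, 0, 0, 0, 0]
  ]
}}

```text
time: 17.68
tcp_pos: [512.4, 90.2, 218.4]
tcp_rot: [-2.309, -2.129, 0.002]
wrist_force: [-0.1, -0.2, -0.1]
width: -0.3
finger_force: 0.0
```

>>> {"api": "step_arm", "payload": {
  "moves": [
    [0.05, 0.5, 0, 0, 0, 0, 0],
    [0.1, 1, 0, 0, 0, 0, 0]
  ]
}}

```text
time: 17.92
tcp_pos: [522.6, 190.2, 218.3]
tcp_rot: [-2.309, -2.129, 0.003]
wrist_force: [0.3, 0.2, 0.6]
width: -0.1
finger_force: 0.0
```

>>> {"api": "step_arm", "payload": {
  "moves": [
    [0, 0.2, 0, 0, 0, 0, 0],
    [0, 0.285, 0, 0, 0, 0, 0],
    [0, 0.285, 0, 0, 0, 0, 0],
    [0, 0.285, 0, 0, 0, 0, 0],
    [0, 0.285, 0, 0, 0, 0, 0]
  ]
}}

```text
time: 18.55
tcp_pos: [522.9, 216.4, 219.8]
tcp_rot: [2.311, 2.128, 0.0]
wrist_force: [1.0, -0.1, -0.1]
width: -0.5
finger_force: 0.0
```

>>> {"api": "step_arm", "payload": {
  "moves": [
    [0, 0, -0.4, 0, 0, 0, 0],
    [0, 0, -0.8, 0, 0, 0, 0],
    [0, 0, -1, 0, 0, 0, 0],
    [0, 0, -1, 0, 0, 0, 0],
    [0, 0, -1, 0, 0, 0, 0]
  ]
}}

```text
time: 19.18
tcp_pos: [523.5, 217.3, 120.8]
tcp_rot: [2.309, 2.129, 0.003]
wrist_force: [0.1, 0.6, 0.2]
width: 0.3
finger_force: 0.0
```

Run:
```python
from h import *
s=manip.sense(); print(s["time"],s["tcp_pos"],s["tcp_rot"],s["wrist_force"],s["width"])
p=shot("wrist"); save(p,"w5.png")
```

```text
19.175 [523.53242689 217.34689274 120.774232  ] [2.30928595 2.12851737 0.00265748] [0.06248279 0.57836452 0.21198638] 0.3391298346527834
```

View pics/w5.png

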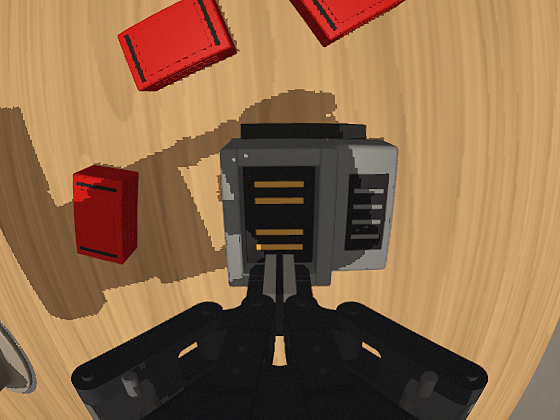

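The cradle is up and empty, with brass strips at (280,185)–(280,247). I'll turn the gripper 90° so the finger linkage lies along the well's 78 mm side, then press.

>>> {"api": "step_arm", "payload": {
  "moves": [
    [0, 0, 0, 0, 0, 0.17, 0],
    [0, 0, 0, 0, 0, 0.34, 0],
    [0, 0, 0, 0, 0, 0.51, 0],
    [0, 0, 0, 0, 0, 0.68, 0],
    [0, 0, 0, 0, 0, 0.75, 0]
  ]
}}

```text
time: 19.85
tcp_pos: [523.5, 217.6, 121.1]
tcp_rot: [1.313, 2.852, 0.003]
wrist_force: [0.7, 0.3, -1.0]
width: 0.2
finger_force: 0.0
```

>>> {"api": "step_arm", "payload": {
  "moves": [
    [0, 0, 0, 0, 0, 0.17, 0],
    [0, 0, 0, 0, 0, 0.34, 0],
    [0, 0, 0, 0, 0, 0.51, 0],
    [0, 0, 0, 0, 0, 0.68, 0],
    [0, 0, 0, 0, 0, 0.75, 0],
    [0, 0, 0, 0, 0, 0.75, 0]
  ]
}}

```text
time: 20.6
tcp_pos: [523.3, 217.6, 120.8]
tcp_rot: [0.128, 3.137, 0.001]
wrist_force: [-0.6, 0.0, -0.8]
width: 0.1
finger_force: 0.0
```

>>> {"api": "step_arm", "payload": {
  "moves": [
    [0, 0, -0.3, 0, 0, 0, 0],
    [0, 0, -0.6, 0, 0, 0, 0],
    [0, 0, -0.68, 0, 0, 0, 0],
    [0, 0, -0.7, 0, 0, 0, 0],
    [0, 0, -0.7, 0, 0, 0, 0]
  ]
}}

```text
time: 21.22
tcp_pos: [523.5, 217.7, 50.7]
tcp_rot: [0.128, 3.137, 0.001]
wrist_force: [0.8, -0.2, 0.6]
width: 0.3
finger_force: 0.0
```

>>> {"api": "step_arm", "payload": {
  "moves": [
    [0, 0, -0.02, 0, 0, 0, 0],
    [0, 0, -0.04, 0, 0, 0, 0],
    [0, 0, -0.06, 0, 0, 0, 0],
    [0, 0, -0.08, 0, 0, 0, 0],
    [0, 0, -0.08, 0, 0, 0, 0]
  ]
}}

```text
time: 21.85
tcp_pos: [523.0, 217.6, 42.3]
tcp_rot: [0.127, 3.138, 0.0]
wrist_force: [-1.0, -0.4, 5.9]
width: -0.1
finger_force: 2.9
```

Cradle contact at about 45, as expected. I expect the stop near 18, so I press on to 24, then feel.

>>> {"api": "step_arm", "payload": {
  "moves": [
    [0, 0, -0.02, 0, 0, 0, 0],
    [0, 0, -0.04, 0, 0, 0, 0],
    [0, 0, -0.06, 0, 0, 0, 0],
    [0, 0, -0.08, 0, 0, 0, 0],
    [0, 0, -0.1, 0, 0, 0, 0],
    [0, 0, -0.1, 0, 0, 0, 0]
  ]
}}

```text
time: 22.6
tcp_pos: [523.0, 217.6, 32.5]
tcp_rot: [0.127, 3.138, 0.001]
wrist_force: [-3.1, -0.7, 7.7]
width: -0.1
finger_force: 3.8
```

>>> {"api": "step_arm", "payload": {
  "moves": [
    [0, 0, -0.02, 0, 0, 0, 0],
    [0, 0, -0.04, 0, 0, 0, 0],
    [0, 0, -0.06, 0, 0, 0, 0],
    [0, 0, -0.08, 0, 0, 0, 0],
    [0, 0, -0.08, 0, 0, 0, 0]
  ]
}}

```text
time: 23.22
tcp_pos: [523.0, 217.6, 24.7]
tcp_rot: [0.127, 3.138, 0.001]
wrist_force: [-2.1, -0.8, 9.1]
width: -0.1
finger_force: 4.6
```

>>> {"api": "step_arm", "payload": {
  "moves": [
    [0, 0, -0.01, 0, 0, 0, 0],
    [0, 0, -0.02, 0, 0, 0, 0],
    [0, 0, -0.02, 0, 0, 0, 0]
  ]
}}

```text
time: 23.6
tcp_pos: [523.0, 217.6, 22.8]
tcp_rot: [0.127, 3.138, 0.001]
wrist_force: [-2.2, -0.1, 9.4]
width: 0.2
finger_force: 4.8
```

>>> {"api": "step_arm", "payload": {
  "moves": [
    [0, 0, -0.01, 0, 0, 0, 0],
    [0, 0, -0.016, 0, 0, 0, 0],
    [0, 0, -0.016, 0, 0, 0, 0]
  ]
}}

```text
time: 23.98
tcp_pos: [523.0, 217.6, 21.2]
tcp_rot: [0.127, 3.138, 0.001]
wrist_force: [-2.0, -1.4, 10.5]
width: -0.0
finger_force: 5.0
```

>>> {"api": "step_arm", "payload": {
  "moves": [
    [0, 0, -0.008, 0, 0, 0, 0],
    [0, 0, -0.008, 0, 0, 0, 0]
  ]
}}

```text
time: 24.22
tcp_pos: [523.0, 217.6, 20.5]
tcp_rot: [0.127, 3.138, 0.001]
wrist_force: [-3.1, -0.2, 9.8]
width: 0.2
finger_force: 5.1
```

>>> {"api": "step_arm", "payload": {
  "moves": [
    [0, 0, -0.006, 0, 0, 0, 0],
    [0, 0, -0.006, 0, 0, 0, 0]
  ]
}}

```text
time: 24.48
tcp_pos: [523.0, 217.5, 19.9]
tcp_rot: [0.127, 3.138, 0.001]
wrist_force: [-2.2, -1.3, 10.4]
width: -0.2
finger_force: 5.1
```

>>> {"api": "step_arm", "payload": {
  "moves": [
    [0, 0, -0.004, 0, 0, 0, 0],
    [0, 0, -0.004, 0, 0, 0, 0]
  ]
}}

```text
time: 24.72
tcp_pos: [523.0, 217.6, 19.5]
tcp_rot: [0.127, 3.138, 0.001]
wrist_force: [-2.9, -1.1, 10.4]
width: 0.1
finger_force: 5.2
```

>>> {"api": "step_arm", "payload": {
  "moves": [
    [0, 0, -0.004, 0, 0, 0, 0],
    [0, 0, -0.004, 0, 0, 0, 0]
  ]
}}

```text
time: 24.98
tcp_pos: [523.0, 217.6, 19.1]
tcp_rot: [0.127, 3.138, 0.001]
wrist_force: [-3.2, -0.6, 10.0]
width: -0.2
finger_force: 5.3
```

>>> {"api": "step_arm", "payload": {
  "moves": [
    [0, 0, -0.004, 0, 0, 0, 0],
    [0, 0, -0.004, 0, 0, 0, 0]
  ]
}}

```text
time: 25.22
tcp_pos: [523.0, 217.6, 18.7]
tcp_rot: [0.127, 3.138, 0.001]
wrist_force: [-3.1, -1.3, 10.0]
width: -0.1
finger_force: 5.3
```

>>> {"api": "step_arm", "payload": {
  "moves": [
    [0, 0, -0.003, 0, 0, 0, 0],
    [0, 0, -0.003, 0, 0, 0, 0]
  ]
}}

```text
time: 25.48
tcp_pos: [523.0, 217.6, 18.4]
tcp_rot: [0.127, 3.138, 0.001]
wrist_force: [-2.6, -0.8, 10.6]
width: -0.3
finger_force: 5.4
```

>>> {"api": "step_arm", "payload": {
  "moves": [
    [0, 0, -0.003, 0, 0, 0, 0],
    [0, 0, -0.003, 0, 0, 0, 0]
  ]
}}

```text
time: 25.72
tcp_pos: [523.0, 217.6, 18.2]
tcp_rot: [0.127, 3.138, 0.001]
wrist_force: [-3.0, -1.7, 10.8]
width: 0.1
finger_force: 5.6
```

>>> {"api": "step_arm", "payload": {
  "moves": [
    [0, 0, -0.003, 0, 0, 0, 0],
    [0, 0, -0.003, 0, 0, 0, 0]
  ]
}}

```text
time: 25.98
tcp_pos: [523.0, 217.6, 18.0]
tcp_rot: [0.127, 3.138, 0.001]
wrist_force: [-4.4, -1.8, 13.0]
width: 0.0
finger_force: 6.2
```

The stop is felt at 18.0 with 13 N, and the catch lies just above it. I'm letting go slowly; the cradle should stay at about z 23.

>>> {"api": "step_arm", "payload": {
  "moves": [
    [0, 0, 0.02, 0, 0, 0, 0],
    [0, 0, 0.04, 0, 0, 0, 0],
    [0, 0, 0.06, 0, 0, 0, 0],
    [0, 0, 0.08, 0, 0, 0, 0],
    [0, 0, 0.1, 0, 0, 0, 0],
    [0, 0, 0.1, 0, 0, 0, 0]
  ]
}}

```text
time: 26.72
tcp_pos: [522.8, 217.5, 26.5]
tcp_rot: [0.127, 3.139, 0.0]
wrist_force: [0.6, 0.1, -0.1]
width: -0.1
finger_force: 0.0
```

No force at 26.5, so the cradle is latched. I'm retreating and checking.

>>> {"api": "step_arm", "payload": {
  "moves": [
    [0, 0, 0.3, 0, 0, 0, 0],
    [0, 0, 0.7, 0, 0, 0, 0],
    [0, 0, 1, 0, 0, 0, 0],
    [0, 0, 1, 0, 0, 0, 0]
  ]
}}

```text
time: 27.22
tcp_pos: [524.1, 217.9, 128.7]
tcp_rot: [0.127, 3.134, 0.002]
wrist_force: [0.8, -0.0, -0.2]
width: 0.2
finger_force: 0.0
```

>>> {"api": "step_arm", "payload": {
  "moves": [
    [-0.3, 0, 0.4, 0, 0, 0, 0],
    [-0.6, 0, 0.8, 0, 0, 0, 0],
    [-1, 0, 1, 0, 0, 0, 0],
    [-1, 0, 1, 0, 0, 0, 0],
    [-1, 0, 1, 0, 0, 0, 0]
  ]
}}

```text
time: 27.85
tcp_pos: [422.9, 217.4, 225.5]
tcp_rot: [-0.127, -3.138, 0.001]
wrist_force: [-0.1, 0.3, -0.8]
width: -0.4
finger_force: 0.0
```

Run:
```python
from h import *
s=manip.sense(); print(s["time"],s["tcp_pos"],s["wrist_force"])
p=shot("top"); save(p,"top2.png")
a=p["img"][150:250,140:260]; b=p["img"][150:280,350:490]
f=lambda c:cv2.resize(c,(400,400),interpolation=cv2.INTER_CUBIC)
cv2.imwrite("pics/end.png",np.hstack([f(a),f(b)])[:,:,::-1])
```

```text
27.85 [422.93989038 217.38945735 225.51158328] [-0.08786669  0.25917996 -0.79436833]
```

View pics/end.png

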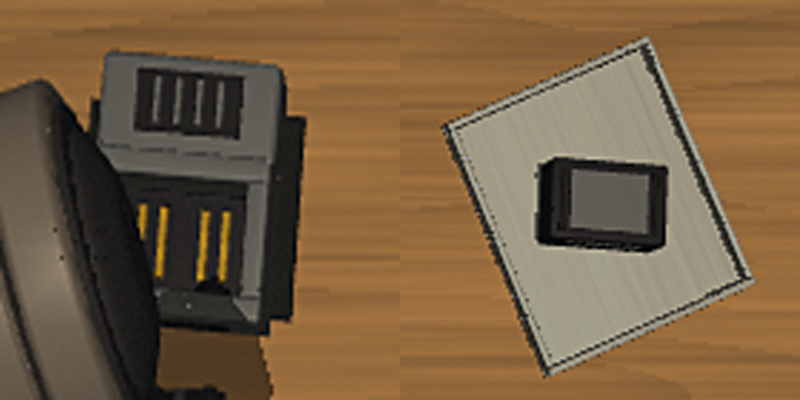

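The end picture shows the cradle deep in the well (left, strips at about (185,240)), with the well walls now visible, and the pack flat in the tray (right, (603,203)).

```bash
python3 -c "
from rig import manip
print(manip.close_job())"
```

```text
the job is handed in; nothing more can be done
None
```

The job is handed in: the pack was released, lifted out and set flat in the tray, and the empty cradle was pressed to its catch and stayed down (peak about 13 N); no other tool was touched, and the arm finished clear at about 28 s.

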